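Put the pressure-test kit away: plugs on the carousel, guide pins in the holder

TASK

Put the pressure-test kit away. Hang every loose test plug by its yellow bail on an empty hook of its own on the carousel: before hanging each one, turn the carousel by its black handle until an empty hook is at the yellow loading mark facing you, and load it there; the carousel may stay at any angle afterwards. Also move every guide pin from the wooden block into a socket of the green holder, foot down and fully home, and leave everything else alone.

Things in the scene. Friction and masses are not known exactly. Their poses are not given: they have to be found in the camera images.
- carousel (a joint): angle of the tool carousel about its upright axis in rad, growing counter-clockwise from above; at 0 hook_a is at the loading mark, at -1.571 hook_b is (add any whole turn). It turns freely many turns either way without detents and stays where it is left (friction 0.12 N m).
- axis (a point): point on the carousel's axis at the top face of its flat blue disc (92 mm across, 178 mm above the bench). Only the handle stands above this face. The fixed grey foot below is 160 mm across and 14 mm high.
- handle (a point): centre of the upright black turning handle, a round peg 14 mm across and 40 mm tall on the blue disc, 36 mm off the axis; this point is 25 mm above the disc. Seen from above it lies 135 degrees from each of the two empty hooks, on the side of the loaded ones, and is fixed to the disc (does not spin).
- mark (a point): the loading place: the point above the yellow diamond on the tongue of the carousel's foot, on the side that faces the robot, where a hook's saddle comes (95 mm out from the axis, 154 mm above the bench). Its y and x axes are those of the fixed foot; the tongue points along -x.
- hook_a (a point): saddle of an empty hook: the top of the bar at its lowest point, 95 mm from the axis, 154 mm above the bench. The carousel has four hooks at 90 degrees, each a steel bar 8 mm thick that runs radially outward, falls gently to the saddle and then rises to a small red ball 19 mm farther out, whose top is 15 mm above the saddle; inward the bar rises 12 mm to the hub. Two hooks already carry a plug that is fixed for good; hook_a and hook_b are empty.
- hook_b (a point): saddle of the other empty hook, 90 degrees counter-clockwise (from above) from hook_a; same shape.
- plug_a_bail (a point): pressure-test plug, 0.25 kg, standing upright on the bench (there are two): a round body 46 mm across and 40 mm high (black rubber between steel discs) with a yellow flat-bar bail on top, 42 mm wide along the plug's y, 8 mm thick along its x, 43 mm high; its opening is 28 mm wide and 36 mm high and looks along x. This point is the middle of the bail, 64 mm above the plug's underside; there the bail is gripped across its 42 mm width, from above.
- plug_a_hang (a point): underside of the top bar of this plug's bail, at its middle, 76 mm above the plug's underside; when the plug hangs this point rests on a hook's saddle.
- plug_b_bail (a point): the same for a second, like plug.
- plug_b_hang (a point): underside of the top bar of this plug's bail, at its middle, 76 mm above the plug's underside; when the plug hangs this point rests on a hook's saddle.
- pin_0_head (a point): steel guide pin, 0.14 kg, standing upright in the wooden block (two to four are there): shank 14 mm across and 90 mm long with a tapered foot, topped by a red round grip 20 mm across and 30 mm tall. This point is the middle of the red grip, 105 mm above the pin's foot; in the block it is 115 mm above the bench. The wooden block is 52 x 176 x 40 mm, its row of four holes is 44 mm apart, 20 mm wide and 30 mm deep.
- pin_1_head (a point): another such pin, the same point.
- pin_2_head (a point): another such pin, the same point.
- pin_3_head (a point): another such pin, the same point.
- holder: green pin holder fixed to the bench, 52 x 176 mm and 60 mm high, origin at the centre of its underside; four sockets in a row along its y, 44 mm apart, all empty. Each is 17 mm wide with a 3 mm chamfer, 50 mm deep; a pin on its bottom has its grip's middle 115 mm above the bench.
- holder_hole0 (a point): mouth of socket 0 of the green holder, 60 mm above the bench.
- holder_hole1 (a point): mouth of socket 1 of the green holder, 60 mm above the bench.
- holder_hole2 (a point): mouth of socket 2 of the green holder, 60 mm above the bench.
- holder_hole3 (a point): mouth of socket 3 of the green holder, 60 mm above the bench.
- spray_can: red and white spray can, a bystander
- impeller_2: small grey impeller lying on the bench, a bystander

How it is judged:
By the outcome, as a careful person would: the job done as asked, in the order asked, and still so for the second after the job is handed in, with the robot touching nothing.
Of pin_0, pin_1, pin_2, pin_3 only 2 to 4 are there at a start; the rules pass over those that are not, and their reading is None.
At some moment in a run one of plug_a, plug_b may be knocked a few centimetres aside while the robot is not near it.
It also fails if it takes over 210 s, if anything falls off the work surface, if the arm or the gripper's body presses on something with over 40 N, if the wrist force passes 120 N, or if a joint passes its speed limit or range.

ROBOT

A 6-joint arm with a two-finger parallel gripper is mounted at the origin on a cart in front of the work surface, level with it; the furniture and walls round the work are solid. World frame = base frame: x ahead of the robot, y to its left, z up, the work surface at z = 0. Lengths are in m, angles in rad, forces in N, time in s.
With the tool pointing down it reaches from about 0.275 to 0.975 m from the base axis. Payload 8.4 kg.
Tool frame: the origin (TCP) lies between the finger pads; the fingertips stand ahead of it and the grasp point (between the pads) lies 2 mm behind it (robot.tip_extent is the z of the fingertips in the tool frame, in m); z points along the fingers, y is the line along which they close (so a half turn about z gives the same grasp; the last joint's range is limited). The gripper opens to 92 mm and grips with 3 to 60 N. Pads are 20 mm wide; open, the fingers measure 128 mm over their backs; the gripper's body (75 mm by 189 mm) begins 69 mm behind the grasp point.
Start: joints at [1.333, 0.353, 1.633, -0, 1.155, -0.002], TCP at [0.146, 0.608, 0.232] pointing down, gripper open.
Joint ranges: [-2.63, 2.63], [-0.92, 2.1], [0.06, 2.66], [-1.3, 4.44], [0, 2.69], [-3.02, 3.02]. Speed limits (rad/s): [2.22, 2.22, 2.79, 3.14, 3.14, 3.14].

INTERFACE

Orientations are given as a rotation vector (axis times angle).
In Python, from plant import robot, imaging gives the robot as it stands. Calls block until the motion is done:
- robot.reach(position, orientation): joint-space move of the TCP to a pose.
- robot.line_to(position, attitude=None, feed=0.15): straight line of the TCP; attitude=None keeps the orientation; feed is the mean speed in m/s.
- robot.set_joints(angles): joint-space move.
- robot.open_gripper() and robot.close(): open the fingers fully, or close them until they stop; the grip force is fixed at half the most.
- robot.sleep(seconds).
- robot.ik(position, orientation): joint angles nearest the present ones, or None.
- robot.observe(): the state.
- imaging.grab_frame(name): name is "scene" or "top" or "wrist"; returns the picture (420x560x3 uint8, red, green, blue); there is no depth.
- imaging.calibration(name): a dict with "K" (3x3 intrinsics, pixels), "pose" (4x4, takes a point from camera to world coordinates). Camera axes: x right, y up, looking along -z (the intrinsics and any distortion apply to the point x, -y, -z); pixel columns grow to the right and rows downward; lengths in m; the calibration is good to about 2 mm. A picture is of the moment at which its call begins: read the wrist's pose just before it. calibration takes no time and is no camera call; for the wrist camera it gives the pose at the moment of the call.
A pose or a line that the arm cannot do raises robot.MotionError and nothing moves.
- robot.hand_in(): hands the job in; it is judged then, once.
The state is a dict: "t": time; "qpos": joint angles; "qvel": joint speeds; "effort": joint torques, N m; "tool_pos": TCP position; "orientation": TCP orientation; "wrist_force": force on the tool from outside, world axes, zero at the start; "torque": the same for the moment, N m; "opening": opening from 0.0 (shut) to 1.0 (fully open); "grip_force": force on a finger pad.
Only numpy, scipy, OpenCV 4.12 (cv2) and the standard library are available. Lean on these libraries where they do the work, as an engineer would, in place of code of your own. Each camera call takes 0.05 s, during which the arm holds its last target. There are 200 camera calls.

## Working session

There is one attempt and no reset: what is moved stays moved. The work goes in short steps, each a Python script; the robot and the scene stay as the last script left them, time stands still between calls to the robot, and variables do not carry over. Pictures are saved under pics/ and viewed, at most 14 in all, crops included, and the job is handed in when it is done.

```bash
mkdir -p pics; ls; python3 - <<'E'
from plant import robot, imaging
import cv2,numpy as np
for n in ["scene","top","wrist"]:
    c=imaging.calibration(n); print(n,c["K"],np.round(c["pose"],3).tolist(),[k for k in c])
    cv2.imwrite(f"pics/{n}0.png",cv2.cvtColor(imaging.grab_frame(n),cv2.COLOR_RGB2BGR))
print(robot.observe(),robot.tip_extent)
E
```

```text
pics
scene [[523.83198864   0.         279.92843522]
 [  0.         523.83198864 208.45748071]
 [  0.           0.           1.        ]] [[0.658, 0.384, -0.647, -0.462], [-0.753, 0.325, -0.573, -0.853], [-0.01, 0.864, 0.503, 0.906], [0.0, 0.0, 0.0, 1.0]] ['K', 'pose']
top [[527.5566283    0.         279.37564494]
 [  0.         527.5566283  205.47844384]
 [  0.           0.           1.        ]] [[-0.029, 0.998, -0.063, 0.406], [-1.0, -0.03, -0.008, 0.016], [-0.01, 0.063, 0.998, 1.882], [0.0, 0.0, 0.0, 1.0]] ['K', 'pose']
wrist [[356.64997002   0.         281.22528009]
 [  0.         356.64997002 211.81247458]
 [  0.           0.           1.        ]] [[0.233, -0.944, -0.232, 0.081], [0.972, 0.227, 0.056, 0.623], [-0.0, -0.239, 0.971, 0.384], [0.0, 0.0, 0.0, 1.0]] ['K', 'pose']
{'t': 0.15, 'qpos': array([ 1.33261299e+00,  3.53496451e-01,  1.63392759e+00, -7.09620829e-06,
        1.15520080e+00, -2.35496901e-03]), 'qvel': array([-0.0005196 , -0.00177733, -0.00240412, -0.00067001,  0.00028856,
        0.00070697]), 'effort': array([-2.56397698e-05, -5.94201672e+01, -3.34467959e+01,  6.98051252e-02,
        2.05423927e-02, -4.86707097e-05]), 'tool_pos': array([0.14592409, 0.60737307, 0.23104681]), 'orientation': array([-3.69562179e-01, -3.11966152e+00,  1.61081026e-03]), 'wrist_force': array([-0.47674559,  0.45875345, -0.25266749]), 'torque': array([-0.01971899, -0.04821622, -0.00862931]), 'grip_force': 0.0, 'opening': 0.9986147750156302} 0.017
```

View pics/scene0.png

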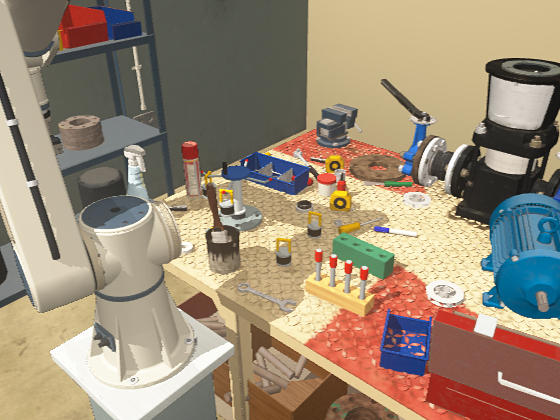

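View pics/top0.png

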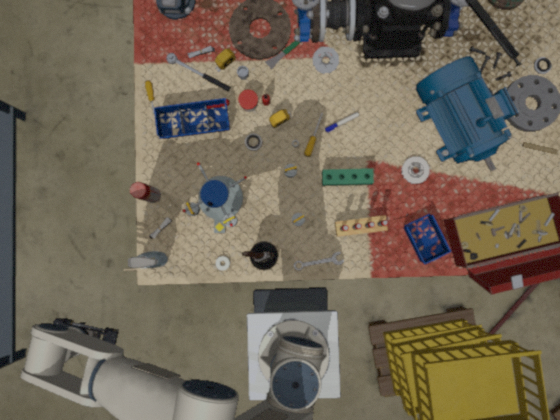

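```bash
cat > h.py <<'E'
from plant import robot, imaging
import cv2, numpy as np
from scipy.spatial.transform import Rotation as R
def down(yaw):  # tool z down, tool y along (cos yaw, sin yaw)
    y=np.array([np.cos(yaw),np.sin(yaw),0]); z=np.array([0,0,-1.])
    return R.from_matrix(np.c_[np.cross(y,z),y,z]).as_rotvec()
def ray(cal,uv):
    K,P=cal["K"],cal["pose"]
    d=np.linalg.inv(K)@np.r_[uv,1.]; d=P[:3,:3]@(d*[1,-1,-1])
    return P[:3,3],d
def onz(cal,uv,z):
    o,d=ray(cal,uv); return o+d*(z-o[2])/d[2]
def proj(cal,X):
    P=cal["pose"]; p=P[:3,:3].T@(np.asarray(X)-P[:3,3])*[1,-1,-1]; q=cal["K"]@p; return q[:2]/q[2]
def isect(rays):  # least squares
    A=0;b=0
    for o,d in rays:
        d=d/np.linalg.norm(d); M=np.eye(3)-np.outer(d,d); A=A+M; b=b+M@o
    return np.linalg.solve(A,b)
def shot(n,save=None):
    c=imaging.calibration(n); im=imaging.grab_frame(n)
    if save: cv2.imwrite(f"pics/{save}.png",cv2.cvtColor(im,cv2.COLOR_RGB2BGR))
    return c,im
def blobs(im,lo,hi,amin=20):
    h=cv2.cvtColor(im,cv2.COLOR_RGB2HSV); m=cv2.inRange(h,np.array(lo),np.array(hi))
    n,l,s,c=cv2.connectedComponentsWithStats(m)
    return [(s[i,4],c[i],s[i,:4]) for i in range(1,n) if s[i,4]>=amin],l
E
python3 - <<'E'
from h import *
c=imaging.calibration("top")
for nm,uv,z in [("axis",(214,193),.178),("plug1",(290,172),.08),("plug2",(299,221),.08),("hold",(348,177),.06),("blk",(362,225),.04),("pen",(262,255),.05),("can",(140,190),.1)]:
    print(nm,np.round(onz(c,uv,z),3))
im=cv2.imread("pics/top0.png")[130:290,120:420]
cv2.imwrite("pics/topc.png",cv2.resize(im,None,fx=2.6,fy=2.6,interpolation=cv2.INTER_CUBIC))
E
```

```text
axis [0.561 0.242 0.178]
plug1 [ 0.634 -0.008  0.08 ]
plug2 [ 0.465 -0.034  0.08 ]
hold [ 0.613 -0.209  0.06 ]
blk [ 0.446 -0.254  0.04 ]
pen [0.352 0.097 0.05 ]
can [0.586 0.504 0.1  ]
```

View pics/topc.png

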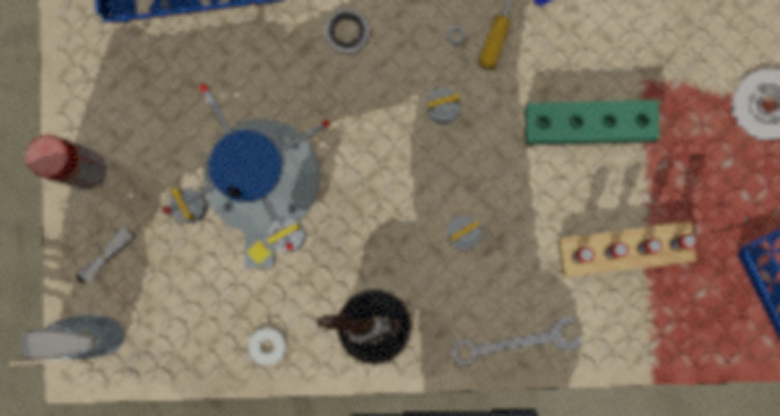

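```bash
python3 - <<'E'
from h import *
for n,p in [("A",(.50,.22,.38)),("B",(.52,-.02,.28)),("C",(.50,-.22,.28))]:
    robot.reach(np.array(p),down(np.pi/2)); robot.sleep(.2)
    c,im=shot("wrist","w"+n); np.save(f"pics/{n}.npy",c["pose"])
    print(n,np.round(c["pose"],3).tolist(),np.round(robot.observe()["tool_pos"],3))
print(robot.observe()["t"])
E
```

```text
A [[-0.001, -0.971, -0.238, 0.433], [1.0, -0.001, -0.001, 0.22], [0.001, -0.238, 0.971, 0.533], [0.0, 0.0, 0.0, 1.0]] [0.5  0.22 0.38]
B [[-0.002, -0.971, -0.24, 0.453], [1.0, -0.001, -0.001, -0.019], [0.001, -0.24, 0.971, 0.434], [0.0, 0.0, 0.0, 1.0]] [ 0.52  -0.019  0.28 ]
C [[-0.002, -0.971, -0.239, 0.433], [1.0, -0.002, -0.002, -0.219], [0.001, -0.239, 0.971, 0.433], [0.0, 0.0, 0.0, 1.0]] [ 0.5   -0.219  0.28 ]
4.7
```

View pics/wA.png

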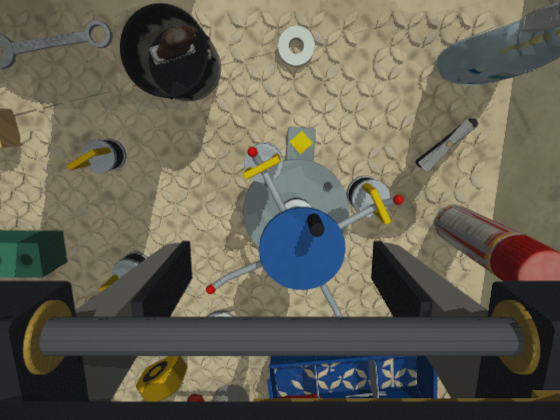

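View pics/wB.png

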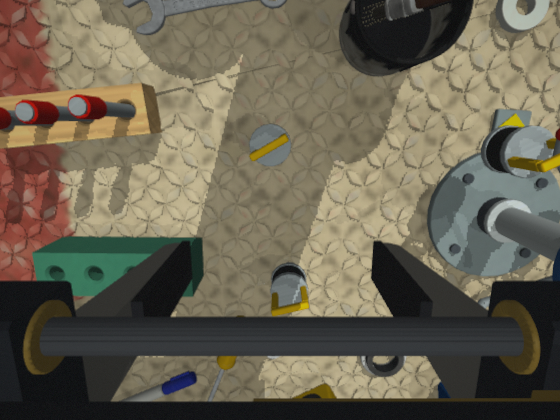

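View pics/wC.png

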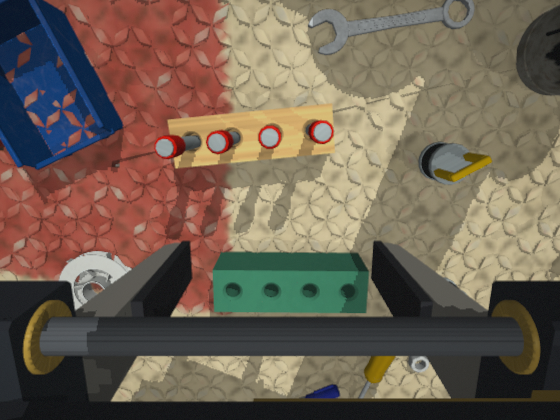

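View A shows the diamond at (301,143), the disc at (302,248), the loaded balls at (253,152) and (398,200), and an empty ball at (210,289). View B shows one plug at (268,147). View C shows the four pins (row at v≈140) and the holder holes at v≈290. Next I'll measure with opposed-yaw view pairs, so that calibration offsets cancel.

```bash
cat >> h.py <<'E'
UP,DN=np.pi/2,-np.pi/2
def redballs(im,amin=15,amax=400):
    h=cv2.cvtColor(im,cv2.COLOR_RGB2HSV)
    m=((h[...,0]<6)|(h[...,0]>174))&(h[...,1]>190)&(h[...,2]>110)
    n,l,s,c=cv2.connectedComponentsWithStats(m.astype(np.uint8))
    return [(c[i],s[i,4]) for i in range(1,n) if amin<=s[i,4]<=amax]
def pins(c,im):
    # red grips with grey top disc inside: use filled hull of red blob's bright-grey cap
    h=cv2.cvtColor(im,cv2.COLOR_RGB2HSV)
    m=(((h[...,0]<6)|(h[...,0]>174))&(h[...,1]>190)&(h[...,2]>110)).astype(np.uint8)
    return m
E
python3 - <<'E'
from h import *
for n,p,y in [("P1",(.66,-.15,.30),UP),("P2",(.40,-.15,.30),DN),("K2",(.44,.24,.40),DN),("K1",(.64,.24,.40),UP)]:
    robot.reach(np.array(p),down(y)); robot.sleep(.3)
    c,im=shot("wrist","w"+n); np.savez(f"pics/{n}.npz",pose=c["pose"],K=c["K"],im=im)
a=[cv2.imread(f"pics/w{n}.png")[:300] for n in ("P1","P2")]
b=[cv2.imread(f"pics/w{n}.png")[:300] for n in ("K1","K2")]
cv2.imwrite("pics/m1.png",np.vstack(a)); cv2.imwrite("pics/m2.png",np.vstack(b))
print(robot.observe()["t"])
E
```

```text
13.6333
```

View pics/m1.png

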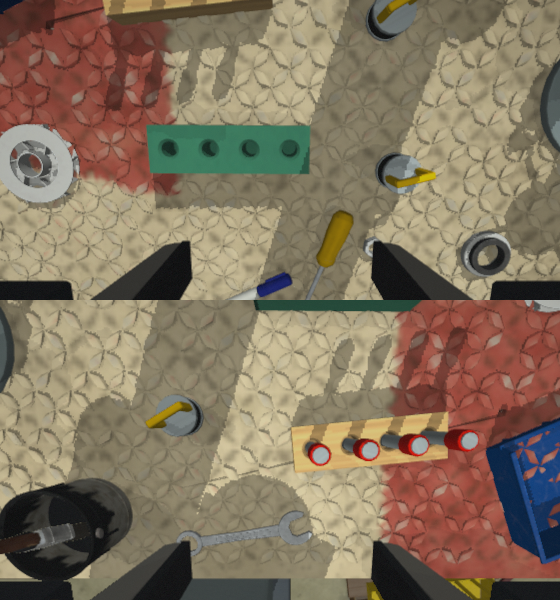

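View pics/m2.png

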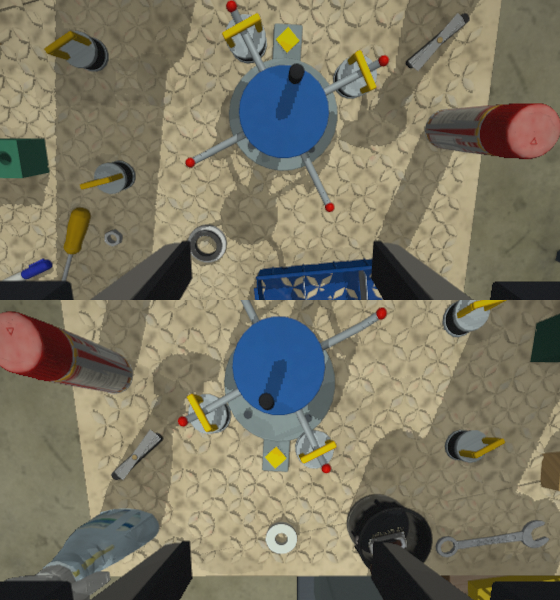

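m1: the holder holes are at v≈148 in the upper half, with plugs at (400,170) and (390,15). The lower half shows the pin caps at (320,455)…(468,440) and plug 2 at (175,415). m2: the disc, handle, diamond and all four balls are clearly visible.

```bash
cat >> h.py <<'E'
def load(n):
    d=np.load(f"pics/{n}.npz"); return dict(K=d["K"],pose=d["pose"]),d["im"]
def comps(m,amin,amax=1e9):
    n,l,s,c=cv2.connectedComponentsWithStats(m.astype(np.uint8))
    return [(c[i],s[i,4],l==i) for i in range(1,n) if amin<=s[i,4]<=amax]
def masks(im):
    h=cv2.cvtColor(im,cv2.COLOR_RGB2HSV).astype(int); H,S,V=h[...,0],h[...,1],h[...,2]
    return dict(red=((H<6)|(H>174))&(S>180)&(V>100), blue=(H>100)&(H<118)&(S>150)&(V>90),
        yel=(H>22)&(H<32)&(S>190)&(V>100), green=(H>70)&(H<90)&(S>110)&(V>40))
def hull(m):
    p=np.argwhere(m)[:,::-1].astype(np.int32); o=np.zeros(m.shape,np.uint8)
    cv2.fillConvexPoly(o,cv2.convexHull(p),1); return o.astype(bool)
def carousel(c,im):
    M=masks(im); M["blue"][300:]=0
    b=max(comps(M["blue"],500),key=lambda t:t[1]); (cx,cy),_,_=cv2.fitEllipse(cv2.convexHull(np.argwhere(b[2])[:,::-1].astype(np.float32)))
    ax=onz(c,(cx,cy),.178)
    balls=[onz(c,t[0],.163) for t in comps(M["red"],15,400)]
    balls=[p for p in balls if .09<np.hypot(*(p-ax)[:2])<.135]
    angs=sorted(np.degrees(np.arctan2(*(p-ax)[1::-1])) for p in balls)
    dia=[onz(c,t[0],.014) for t in comps(M["yel"],60) ]
    dia=[p for p in dia if .08<np.hypot(*(p-ax)[:2])<.12]
    return ax,balls,angs,dia
E
python3 - <<'E'
from h import *
for n in ("K1","K2"):
    c,im=load(n); ax,b,a,d=carousel(c,im)
    print(n,"axis",ax.round(4),"angs",np.round(a,1),[round(float(np.hypot(*(p-ax)[:2])),4) for p in b],"dia",np.round(d,4).tolist())
cC=dict(K=load("K1")[0]["K"],pose=np.load("pics/C.npy")); imC=cv2.cvtColor(cv2.imread("pics/wC.png"),cv2.COLOR_BGR2RGB)
for n,(c,im) in dict(C=(cC,imC),P1=load("P1"),P2=load("P2")).items():
    M=masks(im)
    for ce,ar,m in comps(M["red"],60,800):
        k=comps(hull(m)&~m,60)
        if k:
            kk=max(k,key=lambda t:t[1]); p=onz(c,kk[0],.130)
            print(n,"cap",kk[0].round(1),kk[1],p.round(4))
    g=comps(M["green"],1500)
    for ce,ar,m in g:
        for t in comps(hull(m)&~m,60,900): print(n,"hole",t[0].round(1),t[1],onz(c,t[0],.06).round(4))
    for t in comps(M["yel"],60):
        p=onz(c,t[0],.08)
        print(n,"yel",t[0].round(0),t[1],p.round(3))
E
```

```text
K1 axis [0.5605 0.2423 0.178 ] angs [-153.   -62.6   26.7  116.6] [0.1136, 0.1142, 0.1148, 0.1155] dia [[0.4587, 0.2487, 0.014]]
K2 axis [0.5627 0.2423 0.178 ] angs [-153.4  -63.6  117.3] [0.1137, 0.115, 0.1152] dia [[0.4664, 0.1842, 0.014], [0.4585, 0.2485, 0.014]]
C cap [322.1 131.9] 287 [ 0.4398 -0.1847  0.13  ]
C cap [269.  137.1] 283 [ 0.4441 -0.2287  0.13  ]
C cap [216.2 142.2] 287 [ 0.4484 -0.2729  0.13  ]
C cap [164.  147.4] 283 [ 0.4527 -0.3168  0.13  ]
C yel [470. 169.] 321 [ 0.476 -0.031  0.08 ]
C yel [378. 368.] 441 [ 0.704 -0.107  0.08 ]
P1 yel [396.   4.] 130 [ 0.482 -0.042  0.08 ]
P1 yel [416. 179.] 312 [ 0.648 -0.008  0.08 ]
P1 yel [335. 239.] 924 [ 0.715 -0.092  0.08 ]
P2 cap [468.4 140.3] 237 [ 0.4526 -0.3163  0.13  ]
P2 cap [417.9 145.2] 210 [ 0.4483 -0.2718  0.13  ]
P2 cap [369.6 150.2] 252 [ 0.4439 -0.229   0.13  ]
P2 cap [320.3 155.1] 242 [ 0.4395 -0.185   0.13  ]
P2 yel [164. 114.] 309 [ 0.476 -0.032  0.08 ]
P2 yel [470. 287.] 217 [ 0.287 -0.365  0.08 ]
P2 yel [377. 304.] 208 [ 0.266 -0.26   0.08 ]
P2 yel [399. 373.] 132 [ 0.174 -0.293  0.08 ]
P2 yel [404. 364.] 143 [ 0.186 -0.297  0.08 ]
P2 yel [420. 363.] 228 [ 0.187 -0.317  0.08 ]
P2 yel [398. 383.] 101 [ 0.159 -0.293  0.08 ]
P2 yel [423. 390.] 305 [ 0.15  -0.324  0.08 ]
```

Everything agrees to within about 1 mm. Axis (0.5616, 0.2423), mark direction 176.5°, hook_a −63.2°, hook_b 26.8°, handle 162°. Next I'll turn the carousel −120° to bring hook_a to the mark, with the tool rotating along.

```bash
cat >> h.py <<'E'
AX=np.array([.5616,.2423]); MARK=np.radians(176.5)
def turn(h0,dth,yaw0,z=.203):
    """grip handle at angle h0 (rad), turn by dth, release"""
    P=lambda a,z:np.array([AX[0]+.036*np.cos(a),AX[1]+.036*np.sin(a),z])
    robot.open_gripper(); robot.reach(P(h0,.30),down(yaw0)); robot.line_to(P(h0,z),feed=.1); robot.close()
    o=robot.observe(); print("grip",o["opening"],o["grip_force"],o["wrist_force"].round(1))
    n=max(1,int(np.ceil(abs(dth)/np.radians(10)))); f=0
    for k in range(1,n+1):
        s=dth*k/n; robot.line_to(P(h0+s,z),down(yaw0+s),feed=.04)
        f=max(f,np.linalg.norm(robot.observe()["wrist_force"]))
    print("max force",f); robot.open_gripper(); robot.line_to(P(h0+dth,.30),feed=.15)
def lookc(x=.64,y=.24,z=.40,tag=None):
    robot.reach(np.array([x,y,z]),down(UP)); robot.sleep(.3)
    c,im=shot("wrist",tag); ax,b,a,d=carousel(c,im); print("axis",ax.round(4),"angs",np.round(a,1),"t",robot.observe()["t"]); return c,im
E
python3 - <<'E'
from h import *
turn(np.radians(162),np.radians(-120.3),np.radians(85))
lookc(tag="k3")
E
```

```text
grip 0.14582901982718133 29.99997764825821 [ 0.7  0.2 -1.6]
max force 7.892297320523858
axis [0.5603 0.2423 0.178 ] angs [-93.7  -4.1  85.3] t 25.1
```

```bash
cat >> h.py <<'E'
def bail(xy,z=.20):
    """look straight down on a bail near xy; returns centre xy and yaw of its width"""
    r=[]
    for yaw,s in ((UP,1),(DN,-1)):
        p0=np.array(xy)
        robot.reach(np.array([p0[0]+s*.067,p0[1],z]),down(yaw)); robot.sleep(.2)
        c,im=shot("wrist",f"b{robot.observe()['t']:.0f}")
        best=None
        for ce,ar,m in comps(masks(im)["yel"],150):
            q=cv2.minAreaRect(np.argwhere(m)[:,::-1].astype(np.float32)); bx=cv2.boxPoints(q)
            W=np.array([onz(c,v,.083) for v in bx])[:,:2]; cen=W.mean(0)
            e=W[1]-W[0],W[2]-W[1]; e=max(e,key=np.linalg.norm); L=np.linalg.norm(e)
            sc=np.hypot(*(cen-p0))
            if .03<L<.06 and (best is None or sc<best[0]): best=(sc,cen,np.arctan2(e[1],e[0]),L,q[1])
        print("bail",np.round(best[1],4),np.degrees(best[2])%180,best[3],np.round(best[4],1)); r.append(best)
    a=[b[2] for b in r]; yaw=np.angle(np.mean(np.exp(2j*np.array(a))))/2
    return (r[0][1]+r[1][1])/2,yaw
E
python3 - <<'E'
from h import *
print(bail((.47,-.034)))
print(robot.observe()["t"])
E
```

```text
bail [ 0.476  -0.0315] 119.90661007482284 0.040609341639922455 [10.1 55.4]
bail [ 0.476  -0.0316] 119.71463336139402 0.040690384460472184 [10.2 56.2]
(array([ 0.47596572, -0.0315137 ]), np.float64(-1.0505028257473756))
29.5667
```

```bash
cat >> h.py <<'E'
def hang(xy,yaw):
    if abs(np.angle(np.exp(1j*(yaw-MARK+np.pi/2))))>np.pi/2: yaw+=np.pi
    yaw=np.angle(np.exp(1j*yaw)); u=np.array([np.cos(MARK),np.sin(MARK)]); S=AX+.095*u
    V=lambda p,z:np.r_[p,z]; hy=MARK-np.pi/2
    robot.open_gripper(); robot.reach(V(xy,.20),down(yaw)); robot.line_to(V(xy,.063),feed=.1); robot.close()
    o=robot.observe(); print("grip",o["opening"],o["grip_force"],o["wrist_force"].round(1))
    robot.line_to(V(xy,.28),feed=.15)
    robot.line_to(V(S+.048*u,.28),down(hy),feed=.12)
    robot.line_to(V(S+.048*u,.161),feed=.1)
    o=robot.observe(); print("held",o["opening"],o["grip_force"],o["wrist_force"].round(1))
    robot.line_to(V(S,.161),feed=.04); print(robot.observe()["wrist_force"].round(1))
    robot.line_to(V(S,.1415),feed=.03); print("down",robot.observe()["wrist_force"].round(1))
    robot.open_gripper(); robot.sleep(.3); robot.line_to(V(S,.28),feed=.12); print("t",robot.observe()["t"])
E
python3 - <<'E'
from h import *
hang(np.array([.476,-.0315]),np.radians(119.8))
c,im=lookc(.62,.24,.36,"k4")
E
```

```text
grip 0.4509022628993956 29.99912738800049 [-1.  -0.9  0.4]
held 0.45343447619627564 29.999325200915337 [-0.2  0.4 -2.9]
[ 0.3 -0.1 -3. ]
down [ 2.5 -1.8  4.1]
t 45.2667
axis [0.5601 0.2423 0.178 ] angs [-89.4  -0.   89.3 179.8] t 46.3417
```

View pics/k4.png

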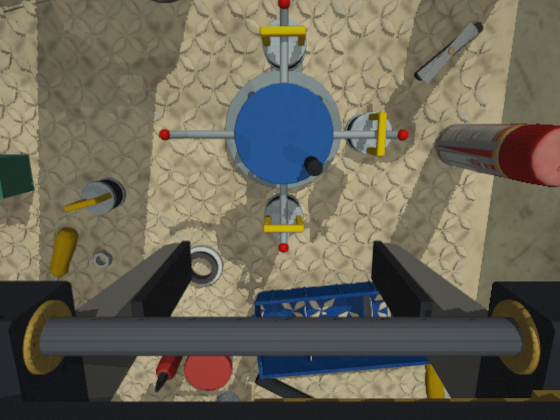

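The first plug hangs on hook_a: its bail is at (283,33), with the bar running through it. The carousel drifted about 3° while loading. The second plug is at (88,203). Next I'll bring hook_b round.

```bash
python3 - <<'E'
from h import *
turn(np.radians(44.8),np.radians(-93.3),np.radians(45))
c,im=lookc(.62,.24,.36,"k5")
print(bail((.634,-.008)),robot.observe()["t"])
E
```

```text
grip 0.1491068232781749 29.999751448631287 [ 1.9  0.9 -1.1]
max force 6.185735438205718
axis [0.5601 0.2423 0.178 ] angs [-93.9  -4.5  84.8 175.2] t 57.2583
bail [ 0.6492 -0.0095] 104.16861887233743 0.04066961104876183 [10.  54.6]
bail [ 0.6494 -0.0095] 104.29137613182897 0.04070164463324164 [10.  56.5]
(array([ 0.64931147, -0.00947873]), np.float64(-1.3224360178329762)) 61.575
```

View pics/k5.png

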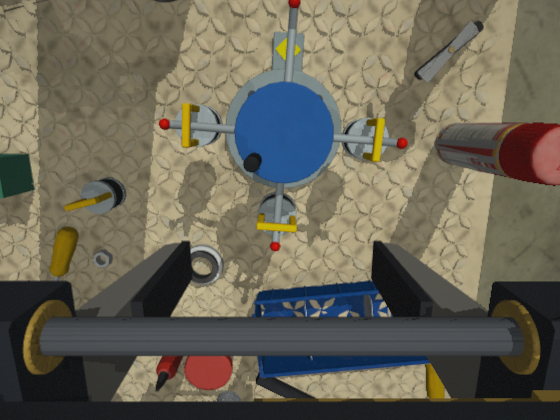

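Hook_b's empty bar points at the mark, with the diamond at (289,48) and the ball at (294,3). It is about 1° off. I'll hang the second plug.

```bash
python3 - <<'E'
from h import *
hang(np.array([.6493,-.0095]),np.radians(104.2))
c,im=lookc(.62,.24,.36,"k6")
# holder & pins
for n,p,y in [("H2",(.55,-.22,.25),DN),("H1",(.69,-.22,.25),UP),("N1",(.52,-.24,.28),UP),("N2",(.37,-.24,.28),DN)]:
    robot.reach(np.array(p),down(y)); robot.sleep(.3)
    c,im=shot("wrist","w"+n); np.savez(f"pics/{n}.npz",pose=c["pose"],K=c["K"],im=im)
    M=masks(im)
    if n[0]=="N":
      for ce,ar,m in comps(M["red"],60,800):
        k=comps(hull(m)&~m,60)
        if k: kk=max(k,key=lambda t:t[1]); print(n,"cap",kk[1],onz(c,kk[0],.130).round(4))
    h=cv2.cvtColor(im,cv2.COLOR_RGB2HSV)
    if n[0]=="H":
      g=(h[...,0]>65)&(h[...,0]<95)&(h[...,1]>80)&(h[...,2]>70); g[240:]=0
      for ce,ar,m in comps(g,1500):
        print(n,"green",ar,ce)
        for t in comps(hull(m)&~m,60,1200): print(n,"hole",t[0].round(1),t[1],onz(c,t[0],.06).round(4))
print(robot.observe()["t"])
a=cv2.imread("pics/k6.png")[:290]; b=cv2.imread("pics/wH1.png")[:290]
cv2.imwrite("pics/m3.png",np.vstack([a,b]))
E
```

```text
grip 0.4523386631360649 29.997018948197365 [ 1.   0.3 -1.4]
held 0.4569485788320737 29.997333884239197 [ 0.3  0.1 -1.1]
[-0.7 -0.2 -1.2]
down [ 3.2 -0.8  4.4]
t 77.575
axis [0.5601 0.2423 0.178 ] angs [-94.   -4.6  84.7 175.1] t 78.65
H2 green 10187 [270.03092176 120.71993717]
H2 hole [253.  92.] 63 [ 0.6452 -0.1937  0.06  ]
H2 hole [196.3 119.7] 220 [ 0.6206 -0.1404  0.06  ]
H2 hole [241.5 120.9] 96 [ 0.6196 -0.1825  0.06  ]
H2 hole [342.2 122.5] 117 [ 0.6182 -0.2764  0.06  ]
H1 green 10120 [293.26264822 119.0993083 ]
H1 hole [220.5 117.4] 148 [ 0.617  -0.2764  0.06  ]
H1 hole [266.7 115.6] 62 [ 0.6154 -0.2334  0.06  ]
H1 hole [321.1 118.6] 116 [ 0.618  -0.1828  0.06  ]
H1 hole [365.9 119.4] 198 [ 0.6188 -0.141   0.06  ]
N1 cap 302 [ 0.4396 -0.1845  0.13  ]
N1 cap 297 [ 0.444  -0.2285  0.13  ]
N1 cap 294 [ 0.4483 -0.2727  0.13  ]
N1 cap 296 [ 0.4526 -0.3166  0.13  ]
N2 cap 303 [ 0.4527 -0.3165  0.13  ]
N2 cap 297 [ 0.4484 -0.2725  0.13  ]
N2 cap 295 [ 0.444  -0.2284  0.13  ]
N2 cap 297 [ 0.4398 -0.1844  0.13  ]
87.9583
```

View pics/m3.png

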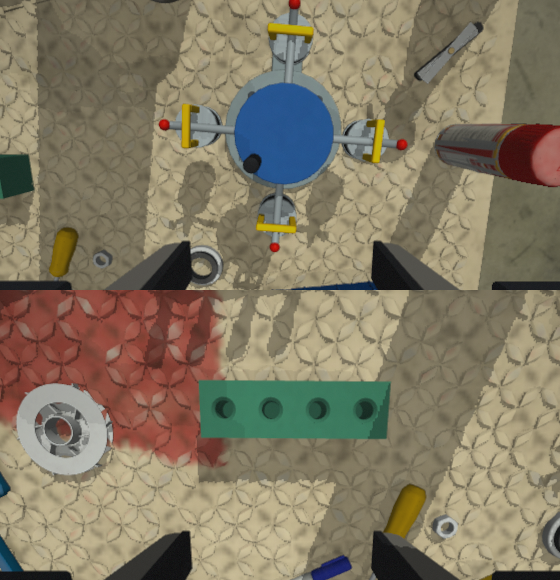

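Both plugs hang, each in its own hook (bails at (290,30) and (378,138)). For the holder sockets I'll use the outline of the green top face in the overhead views.

```bash
python3 - <<'E'
from h import *
for n in ("H1","H2"):
    c,im=load(n); h=cv2.cvtColor(im,cv2.COLOR_RGB2HSV)
    g=(h[...,0]>65)&(h[...,0]<95)&(h[...,1]>80)&(h[...,2]>60); g[240:]=0
    m=max(comps(g,1500),key=lambda t:t[1])[2]
    m=cv2.morphologyEx(m.astype(np.uint8),cv2.MORPH_OPEN,np.ones((5,5)))
    W=np.array([onz(c,v,.06) for v in cv2.boxPoints(cv2.minAreaRect(np.argwhere(m)[:,::-1].astype(np.float32)))])[:,:2]
    e=[W[1]-W[0],W[2]-W[1]]; L=max(e,key=np.linalg.norm); s=min(e,key=np.linalg.norm); u=L/np.linalg.norm(L); u*=np.sign(u[1])
    C=W.mean(0); print(n,C.round(4),np.linalg.norm(L).round(4),np.linalg.norm(s).round(4),np.degrees(np.arctan2(u[1],u[0])))
    print([(C+u*k*.044).round(4).tolist() for k in (-1.5,-.5,.5,1.5)])
    # dark part inside hole: hull of chamfer edge via Hough circles
    gr=cv2.cvtColor(im,cv2.COLOR_RGB2GRAY)
    for k in (-1.5,-.5,.5,1.5):
        q=proj(c,np.r_[C+u*k*.044,.06]).round().astype(int); p=gr[q[1]-18:q[1]+19,q[0]-18:q[0]+19]
        ci=cv2.HoughCircles(cv2.resize(p,None,fx=4,fy=4,interpolation=cv2.INTER_CUBIC),cv2.HOUGH_GRADIENT,2,100,param1=80,param2=10,minRadius=34,maxRadius=56)
        if ci is not None: v=ci[0,0]/4; print(k,"hough",v[2],onz(c,q-18+v[:2],.06).round(4))
E
```

```text
H1 [ 0.6191 -0.2081] 0.1739 0.0512 89.52376406387344
[[0.6186, -0.2741], [0.6189, -0.2301], [0.6193, -0.1861], [0.6197, -0.1421]]
-1.5 hough 9.35 [ 0.6182 -0.2725  0.06  ]
-0.5 hough 9.2 [ 0.6187 -0.2292  0.06  ]
0.5 hough 10.35 [ 0.6182 -0.1868  0.06  ]
1.5 hough 11.4 [ 0.6173 -0.1435  0.06  ]
H2 [ 0.6191 -0.208 ] 0.1741 0.0516 89.60909080364802
[[0.6187, -0.274], [0.619, -0.23], [0.6193, -0.186], [0.6196, -0.142]]
-1.5 hough 9.25 [ 0.618  -0.2737  0.06  ]
-0.5 hough 9.05 [ 0.6184 -0.2299  0.06  ]
0.5 hough 9.25 [ 0.6188 -0.1869  0.06  ]
1.5 hough 8.75 [ 0.6197 -0.1426  0.06  ]
```

```bash
python3 - <<'E'
from h import *
pins=[(.4397,-.1845),(.444,-.2285),(.4484,-.2726),(.4527,-.3165)]
C=np.array([.619,-.2081]); a=np.radians(89.55); u=np.array([np.cos(a),np.sin(a)])
py,hy=down(np.radians(5.6)),down(np.radians(-.45)); V=lambda p,z:np.r_[p,z]
for p,k in zip(pins,(1.5,.5,-.5,-1.5)):
    h=C+u*k*.044
    robot.open_gripper(); robot.reach(V(p,.20),py); robot.line_to(V(p,.113),feed=.1); robot.close()
    o=robot.observe(); z0=o["tool_pos"][2]; g=o["opening"]
    robot.line_to(V(p,.253),feed=.15); robot.line_to(V(h,.253),hy,feed=.15)
    robot.line_to(V(h,.175),feed=.12); robot.line_to(V(h,.14),feed=.04)
    f1=robot.observe()["wrist_force"].round(1); robot.line_to(V(h,.1135),feed=.03)
    o=robot.observe(); print(k,"grip",g,o["opening"],"F",f1,o["wrist_force"].round(1),"z",o["tool_pos"].round(4))
    robot.open_gripper(); robot.line_to(V(h,.20),feed=.12)
    if np.abs(o["wrist_force"]).max()>25: print("stop"); break
robot.reach(np.array([.69,-.2,.28]),down(UP)); robot.sleep(.3); c,im=shot("wrist","w9")
M=masks(im)
for ce,ar,m in comps(M["red"],60,800):
    k=comps(hull(m)&~m,60)
    if k: kk=max(k,key=lambda t:t[1]); print("cap",kk[1],onz(c,kk[0],.130).round(4))
print(robot.observe()["t"])
E
```

```text
1.5 grip 0.21119748441061148 0.20983499765076552 F [-0.4  0.  -1.9] [ 0.2  0.8 -2.3] z [ 0.6196 -0.1421  0.1137]
0.5 grip 0.2112813282892282 0.21205962924493263 F [-0.1 -0.6 -0.5] [ 0.7 -0.1 -1.2] z [ 0.6193 -0.1862  0.1137]
-0.5 grip 0.2143933477547749 0.20899422637357504 F [-0.1 -0.1 -0.4] [-0.4 -0.2 -1.6] z [ 0.619  -0.2301  0.1137]
-1.5 grip 0.2122132437670953 0.20767453709339198 F [ 0.8 -0.6 -1.4] [ 0.1  0.7 -2. ] z [ 0.6186 -0.2742  0.1137]
cap 297 [ 0.6184 -0.2744  0.13  ]
cap 291 [ 0.6188 -0.2302  0.13  ]
cap 294 [ 0.6192 -0.1863  0.13  ]
cap 296 [ 0.6196 -0.1422  0.13  ]
131.7917
```

View pics/w9.png

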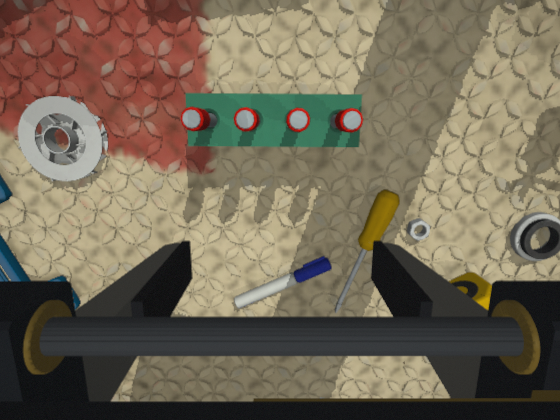

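All four pins stand upright in the holder, with caps at (195,119)…(349,120) and 44 mm apart at full-home height. One last look at the carousel, then hand in.

```bash
python3 - <<'E'
from h import *
c,im=lookc(.62,.24,.36,"k9")
for t in comps(masks(im)["yel"],80): 
    p=onz(c,t[0],.161)[:2]-AX; 
    if np.hypot(*p)<.13: print(t[1],np.hypot(*p).round(3),np.degrees(np.arctan2(p[1],p[0])).round(1))
E
```

```text
axis [0.5601 0.2423 0.178 ] angs [-94.   -4.6  84.7 175. ] t 133.8
397 0.093 176.4
355 0.094 -94.7
342 0.091 86.2
379 0.092 -4.7
```

View pics/k9.png

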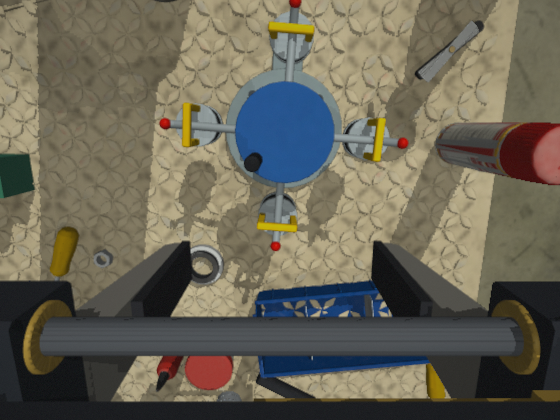

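All four hooks carry a plug at radius ≈ 93 mm, and nothing has moved.

```bash
python3 -c "
from plant import robot
print(robot.hand_in())"
```

```text
the job is handed in; nothing more can be done
None
```

I handed the job in at about 134 s: both plugs hang on their own hooks, each loaded at the mark (the carousel drifted about 3° while loading the first), all four pins are home in the green holder, and I left everything else alone; the hand-in call returned no verdict.

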